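# Tighten a digestion vessel's torque cap

### The job

Take the vessel with the red wing cap off the dark mat and seat it fully home, upright, in the square pocket of the aluminium block, without forcing it. Then turn its red wing clockwise until the cap's clutch slips, and stop at once, so that its white pointer has moved on from the zero into the green band on the black collar and never reaches the red. Let go and leave the vessel in the block; do not disturb the other things.

Things in the scene. Friction and masses are not known exactly. Their poses are not given: they have to be found in the camera images.
- vessel: the vessel to tighten, loose, 0.28 kg, 148 mm tall. Origin: centre of its underside, z up. Grey square foot 40 x 40 mm, 28 mm tall, sides along x and y, edges rounded 2 mm (any quarter turn fits the pocket); white round body 44 mm across to z = 94 mm; black collar 68 mm across, z = 94 to 112; red wing, z = 112 to 148. Starts upright on the mat at one of three places, any yaw
- mat: fixed dark mat, 140 x 370 x 4 mm, long side along its y, on which three vessels stand. Origin: centre of its underside
- wing (a point): point on the vessel's axis inside the red wing, 134 mm above its underside. The wing is a flat-sided bar 50 mm long (x), 14 mm thick (y), 36 mm tall, its top 14 mm above this point, the collar 22 mm below it: grip it across its thickness; the vessel can be lifted by it. A white pointer at its foot and a white line on top mark its +x end. Clockwise from above (yaw decreasing) tightens
- collar (a point): point on the vessel's axis at the top of the black collar, 112 mm above the vessel's underside. Its x axis is the collar's zero, where the white pointer stands at first (wing x along collar x: clutch not slipped). Clockwise from the zero, seen from above, a green band on the collar runs from 0.1 to 0.45 rad, then a red one to 1 rad
- cap: the collar with the wing, turning on the vessel's axis (origin 94 mm above the underside). The wing turns the collar through a friction clutch (springy: 0.05 rad of twist at slip, which returns on letting go). Both turn together against about 0.04 N m until the cap is tight, after an unknown 0.3 to 1.5 rad; there the collar stops and the clutch slips at about 0.3 N m, and stays where it is left
- block: fixed tightening block: aluminium, 100 x 100 mm, 45 mm tall, on a blue base plate 160 x 120 mm, 8 mm thick; square pocket in its middle. Origin: centre of its underside on the table, x and y along the pocket's sides
- pocket (a point): centre of the pocket's mouth at the top of the block, 45 mm above the table. The pocket is 42.5 x 42.5 mm, 28 mm deep (its floor 17 mm above the table), mouth chamfered 3 mm; x and y along its sides. It keeps the vessel from turning, with about 0.06 rad of play either way
- vessel_blue: another closed vessel standing on the mat, 96 mm tall, plain round blue cap 54 mm across. Leave alone. Origin: centre of its underside
- vessel_white: the same with a plain round grey cap. Leave alone. Origin: centre of its underside
- wash_bottle: white wash bottle with a green cap, 64 mm across, 150 mm tall. Leave alone
- loose_cap: small loose red tube cap, 20 mm across, 14 mm tall, lying behind the work area. Leave alone
- jar: amber glass jar, 50 mm across, 70 mm tall. Leave alone
- carton: small cardboard carton, 100 x 70 x 60 mm. Leave alone

How it is judged (in metres and radians):
On the way:
1. the vessel is seated in the block's pocket, its clutch not yet slipped (z of vessel in the frame of pocket below -0.024 m and horizontal distance between vessel and pocket below 0.004 m and angle between vessel's own z axis and vertical below 0.06 rad and angle between the x axis of wing and the x axis of collar, either way round below 0.08 rad), for 0.2 s.
At the end, for the whole second after the job is handed in: the vessel stands in the pocket with its underside at least 24 mm below the block's top (28 is home), within 4 mm of the pocket's centre and 0.06 rad of upright, at rest and let go; the wing has slipped 0.1 to 0.45 rad from the collar's zero (z of vessel in the frame of pocket below -0.024 m and horizontal distance between vessel and pocket below 0.004 m and angle between vessel's own z axis and vertical below 0.06 rad and angle between the x axis of wing and the x axis of collar, either way round between 0.1 and 0.45 rad and linear speed of vessel below 0.01 m/s and contact force between the fingers and vessel below 0.1 N); the robot touches nothing.
It fails at once if the clutch slipped past the green band into the red (over 0.45 rad) (angle between the x axis of wing and the x axis of collar, either way round above 0.45 rad).
It fails at once if the clutch slipped (over 0.1 rad) while the vessel was not in the pocket (angle between the x axis of wing and the x axis of collar, either way round above 0.1 rad and z of vessel in the frame of pocket above -0.02 m).
It fails at once if the vessel was forced against the block with more than 30 N (contact force between vessel and block above 30 N).
It fails at once if the vessel was tipped over (beyond 0.5 rad) (angle between vessel's own z axis and vertical above 0.5 rad).
It fails at once if another thing was moved by more than 25 mm (distance of any of vessel_blue, vessel_white, wash_bottle, loose_cap, jar, carton from where it was at the start of the episode above 0.025 m).
It also fails if it takes over 72 s, if anything falls off the work surface, if the arm or the gripper's body presses on something with over 40 N, if the wrist force passes 120 N, or if a joint passes its speed limit or range.

### The arm

A 6-joint arm with a two-finger parallel gripper is mounted at the origin on the work surface. World frame = base frame: x ahead of the robot, y to its left, z up, the work surface at z = 0. Lengths are in mm, angles in rad, forces in N, time in s.
With the tool pointing down it reaches from about 325 to 875 mm from the base axis. Payload 4.4 kg.
Tool frame: the origin (TCP) lies between the finger pads; the fingertips stand 19 mm ahead of it and the grasp point (between the pads) is the TCP; z points along the fingers, y is the line along which they close (so a half turn about z gives the same grasp; the last joint's range is limited). The gripper opens to 85 mm and grips with 20 to 120 N. Pads are 22 mm wide; open, the fingers measure 114 mm over their backs; the gripper's body (76 mm by 85 mm) begins 54 mm behind the grasp point. The pads swing forward as they close: fully open they stand 13 mm farther back than shut.
Start: joints at [-1.383, 0.207, 1.542, -0, 1.393, -0.15], TCP at [190.55, -542.511, 219.282] pointing down, gripper open.
Joint ranges: [-2.73, 2.73], [-0.86, 2.22], [0.23, 2.46], [-1.11, 4.25], [0.08, 2.63], [-2.82, 2.82]. Speed limits (rad/s): [2.79, 2.79, 3.14, 3.14, 3.14, 3.14].

### API

Orientations are given as a unit quaternion [x, y, z, w].
In Python, from workcell import arm gives the robot as it stands.
- The arm moves only by the tool step_arm, never from a script. Its argument "deltas" is a list of rows, each an object of numbers: "x", "y", "z": the shift along the tool's x, y, z in units of 25 mm (1.0 is 25 mm); "wx", "wy", "wz": the turn, a rotation vector about the tool's x, y, z in units of 6 degrees (1.0 is 6 degrees). In form: [{"x": .., "y": .., "z": .., "wx": .., "wy": .., "wz": ..}, ...]. A call has 1 to 5 rows; each row shifts and turns the commanded pose from where the row before left it, along the tool's axes as they then stand; what a row does not reach is not made up. A row lasts 1/10 s, in which the tool goes at most 50 mm and 8.59 degrees, less where a joint would pass 70% of its speed; a pose out of reach is approached as far as the arm can. A call is refused whole if a number of a shift passes 1 or a number of a turn 1, either way. A call with a gripper value outside its range is refused whole. "gripper" is the finger opening in mm, from 0 to 85.4, set as the call begins (left out, the last holds). The fingers move at their own pace and stop on an object; "newtons" is the grip in N (left out, the last holds). Time passes only in rows, so rows that do not move let the fingers close. It gives the time, the measured TCP pose, the force, the opening and the grip force at its end, in the units of the state.
- arm.get_state(): the state, without advancing time (a new reading comes with each control period).
- arm.snapshot(name): name is "scene" or "side" or "wrist"; returns the picture (420x560x3 uint8, red, green, blue); there is no depth.
- arm.calibration(name): a dict with "intrinsics" (3x3 intrinsics, pixels), "dist" ([k1, k2, p1, p2, k3] as OpenCV has them; the pictures are not rectified), "rvec" (rotation vector, rad) and "tvec" (3), from world to camera coordinates, as OpenCV has them. Camera axes: x right, y down, z forward; pixel columns grow to the right and rows downward; lengths in mm; the calibration is good to about 2 mm. A picture is of the moment at which its call begins: read the wrist's pose just before it. calibration takes no time and is no camera call; for the wrist camera it gives the pose at the moment of the call.
- arm.finish_job(): hands the job in; it is judged then, once.
The state is a dict: "t": time; "joint_positions": joint angles; "joint_velocities": joint speeds; "joint_efforts": joint torques, N m; "eef_pos": TCP position; "orientation": TCP orientation; "force": force on the tool from outside, world axes, zero at the start; "torque": the same for the moment, N m; "finger_gap": opening from 0.0 (shut) to 1.0 (fully open); "gripper_force": force on a finger pad.
Only numpy, scipy, OpenCV 4.12 (cv2) and the standard library are available. Lean on these libraries where they do the work, as an engineer would, in place of code of your own. Each camera call takes 0.05 s, during which the arm holds its last target. There are 200 camera calls.

## Working session

There is one attempt and no reset: what is moved stays moved. The work goes in short steps, Python scripts to look and compute and a tool call to move; the robot and the scene stay as the last step left them, time stands still between calls to the robot, and variables do not carry over. Pictures are saved under pics/ and viewed, at most 10 in all, crops included, and the job is handed in when it is done.

Besides the shell and the picture viewer there is one more tool, called after "Emit:" as name(argument=value, ...), one argument or row to a line, values as JSON. step_arm: Moves the arm, as the interface text tells. Its arguments: {"type":"object","properties":{"deltas":{"type":"array"},"gripper":{"type":"number"},"newtons":{"type":"number"}},"required":["deltas"]}

```bash
mkdir -p pics; ls; python3 - <<'E'
from workcell import arm
import cv2
s=arm.get_state();print({k:s[k] for k in('t','eef_pos','orientation','finger_gap')})
for n in('scene','side'):
    im=arm.snapshot(n);cv2.imwrite(f'pics/{n}0.png',im[...,::-1])
    print(n,arm.calibration(n))
E
```

```text
pics
{'t': 0.0, 'eef_pos': array([ 190.41137164, -541.71607086,  218.10058979]), 'orientation': array([ 9.85773401e-01,  1.68075724e-01,  9.44349880e-06, -1.16332469e-03]), 'finger_gap': 1.0017045392860038}
scene {'intrinsics': array([[400.39755658,   0.        , 289.18631009],
       [  0.        , 400.39755658, 213.05014121],
       [  0.        ,   0.        ,   1.        ]]), 'dist': array([0.02757203, 0.        , 0.        , 0.        , 0.        ]), 'rvec': array([ 1.24375261,  2.34004181, -0.93964704]), 'tvec': array([ 298.80066973, -305.16102259, 1403.52661478])}
side {'intrinsics': array([[535.42075451,   0.        , 276.21899959],
       [  0.        , 535.42075451, 205.40828415],
       [  0.        ,   0.        ,   1.        ]]), 'dist': array([-0.18348781,  0.        ,  0.        ,  0.        ,  0.        ]), 'rvec': array([ 0.64888365, -2.51991124,  1.30359546]), 'tvec': array([ 504.2632628 ,  243.1390973 , 1523.32014183])}
```

View pics/scene0.png

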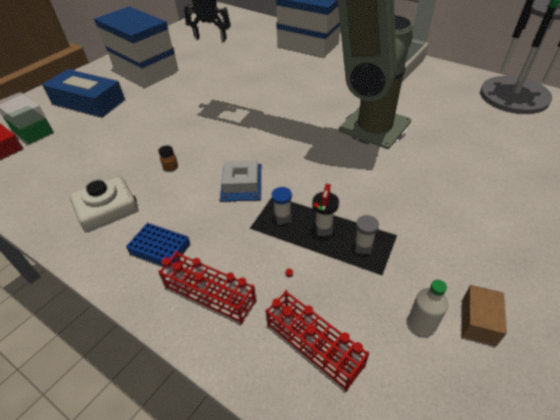

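View pics/side0.png

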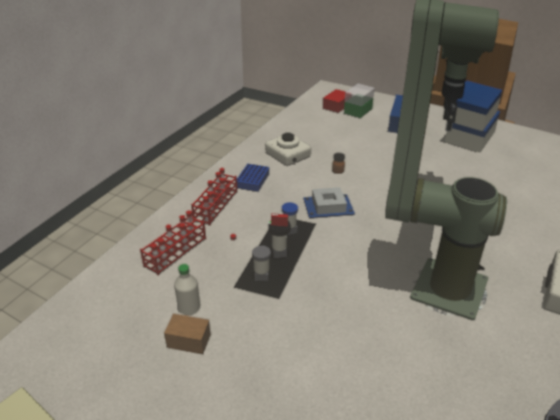

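The scene picture shows the red-winged vessel in the middle of the mat, with its collar near (325,203). The blue cap is at (282,195), the grey cap at (367,225) and the block's pocket at (240,173). In the side picture the red wing is at (280,221) and the pocket at (329,195).

```bash
cat > h.py <<'E'
import numpy as np, cv2
from workcell import arm
from scipy.spatial.transform import Rotation as R
def on_plane(cal,uv,z):
    """pixels -> world points at height z"""
    uv=np.array(uv,float).reshape(-1,1,2)
    n=cv2.undistortPoints(uv,np.array(cal['intrinsics']),np.array(cal['dist'])).reshape(-1,2)
    M=cv2.Rodrigues(np.array(cal['rvec'],float))[0]; c=-M.T@np.array(cal['tvec'],float).ravel()
    d=np.c_[n,np.ones(len(n))]@M
    return c+d*((z-c[2])/d[:,2])[:,None]
def proj(cal,P):
    return cv2.projectPoints(np.array(P,float).reshape(-1,1,3),np.array(cal['rvec'],float),np.array(cal['tvec'],float),np.array(cal['intrinsics']),np.array(cal['dist']))[0].reshape(-1,2)
def pose():
    s=arm.get_state(); return s,np.array(s['eef_pos']),R.from_quat(s['orientation'])
def plan(target,yaw=None):
    """remaining shift in tool units (25 mm); yaw = world direction of tool y, mod pi; tool z down"""
    s,p,r=pose(); d=r.inv().apply(np.array(target)-p)/25
    y=r.as_matrix()[:,1]; a=np.arctan2(y[1],y[0])
    print('t',round(s['t'],2),'tcp',p.round(1),'tool-y yaw',round(a,4),'d units',d.round(3),'tilt',r.as_matrix()[:2,2].round(4),'j',np.round(s['joint_positions'],2))
    if yaw is not None:
        e=(yaw-a+np.pi/2)%np.pi-np.pi/2; print('world turn',round(e,4),'wz units',round(-e/np.radians(6),3))
E
python3 - <<'E'
from h import *
c=arm.calibration('scene');b=arm.calibration('side')
print('collar',on_plane(c,[[325,203]],116).round(), 'blue/grey caps',on_plane(c,[[282,195],[367,223]],100).round())
print('pocket',on_plane(c,[[240,173]],45).round(),on_plane(b,[[329,195]],45).round())
print('wing side',on_plane(b,[[280,221]],138).round())
plan([450,-200,250])
print(arm.calibration('wrist'))
E
```

```text
collar [[522. 105. 116.]] blue/grey caps [[544. -10. 100.]
 [511. 216. 100.]]
pocket [[ 491. -200.   45.]] [[ 485. -212.   45.]]
wing side [[503. 109. 138.]]
t 0.1 tcp [ 190.4 -541.8  218.2] tool-y yaw -1.233 d units [14.328 -9.461 -1.247] tilt [-0.0004  0.002 ] j [-1.38  0.21  1.54  0.    1.39 -0.15]
{'intrinsics': array([[330.47896697,   0.        , 270.60206055],
       [  0.        , 330.47896697, 212.17830267],
       [  0.        ,   0.        ,   1.        ]]), 'dist': array([-0.06386454,  0.        ,  0.        ,  0.        ,  0.        ]), 'rvec': array([-2.36335866,  1.67377527,  0.24438208]), 'tvec': array([-574.83394031,  -36.50754724,  378.15913298])}
```

Emit:
step_arm(
  deltas=[
    {"x": 0.9,"y": -0.67,"z": -0.35},
    {"x": 0.9,"y": -0.67,"z": -0.35},
    {"x": 0.9,"y": -0.67,"z": -0.35},
    {"x": 0.9,"y": -0.67,"z": -0.35},
    {"x": 0.9,"y": -0.67,"z": -0.35},
  ],
)

```text
$.deltas[0]: bad value
```

Emit:
step_arm(
  deltas=[
    {"x": 0.9,"y": -0.67,"z": -0.35},
    {"x": 0.9,"y": -0.67,"z": -0.35},
    {"x": 0.9,"y": -0.67,"z": -0.35},
    {"x": 0.9,"y": -0.67,"z": -0.35},
    {"x": 0.9,"y": -0.67,"z": -0.35},
  ],
)

```text
$.deltas[0]: bad value
```

Emit:
step_arm(
  deltas=[
    {"x": 0.9,"y": -0.67,"z": -0.35},
    {"x": 0.9,"y": -0.67,"z": -0.35},
    {"x": 0.9,"y": -0.67,"z": -0.35},
    {"x": 0.9,"y": -0.67,"z": -0.35},
    {"x": 0,"y": 0,"z": 0},
  ],
)

```text
$.deltas[0]: bad value
```

```bash
python3 - <<'E'
from h import *
plan([505,107,330])
cal=arm.calibration('wrist');im=arm.snapshot('wrist');cv2.imwrite('pics/w1.png',im[...,::-1])
M=cv2.Rodrigues(cal['rvec'])[0];print('cam',(-M.T@cal['tvec']).round(1),'axis',M[2].round(3),'right',M[0].round(3))
np.save('w1.npy',np.r_[cal['rvec'],cal['tvec']])
print(proj(cal,[[488,-205,45],[505,107,134]]).round())
E
```

```text
t 0.1 tcp [ 190.4 -541.8  218.2] tool-y yaw -1.233 d units [ 20.475 -20.325  -4.423] tilt [-0.0004  0.002 ] j [-1.38  0.21  1.54  0.    1.39 -0.15]
cam [ 259.5 -518.3  372.5] axis [-0.269 -0.094 -0.959] right [ 0.332 -0.943 -0.001]
[[  32. -222.]
 [3429. 3251.]]
```

View pics/w1.png

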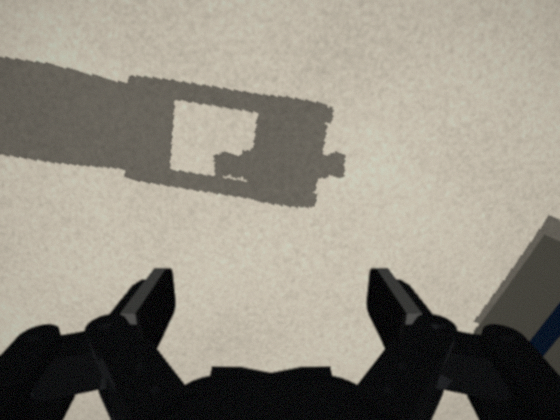

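The picture shows bare table, because the moves were refused. I'll write every row with all six numbers.

Emit:
step_arm(
  deltas=[
    {"x": 0.9,"y": -0.67,"z": -0.35,"wx": 0,"wy": 0,"wz": 0},
    {"x": 0.9,"y": -0.67,"z": -0.35,"wx": 0,"wy": 0,"wz": 0},
    {"x": 0.9,"y": -0.67,"z": -0.35,"wx": 0,"wy": 0,"wz": 0},
    {"x": 0.9,"y": -0.67,"z": -0.35,"wx": 0,"wy": 0,"wz": 0},
    {"x": 0.9,"y": -0.67,"z": -0.35,"wx": 0,"wy": 0,"wz": 0},
  ],
)

```text
t: 0.65
eef_pos: [269.3, -424.9, 262.9]
orientation: [0.986, 0.168, -0.0, -0.0]
force: [1.8, 0.9, -0.2]
finger_gap: 1.005
gripper_force: 0.0
```

Emit:
step_arm(
  deltas=[
    {"x": 0.9,"y": -0.67,"z": -0.35,"wx": 0,"wy": 0,"wz": 0},
    {"x": 0.9,"y": -0.67,"z": -0.35,"wx": 0,"wy": 0,"wz": 0},
    {"x": 0.9,"y": -0.67,"z": -0.35,"wx": 0,"wy": 0,"wz": 0},
    {"x": 0.9,"y": -0.67,"z": -0.35,"wx": 0,"wy": 0,"wz": 0},
    {"x": 0.9,"y": -0.67,"z": -0.35,"wx": 0,"wy": 0,"wz": 0},
  ],
)

```text
t: 1.15
eef_pos: [347.7, -308.7, 306.8]
orientation: [0.986, 0.168, -0.0, -0.0]
force: [-0.0, 0.2, -0.2]
finger_gap: 1.0
gripper_force: 0.0
```

Emit:
step_arm(
  deltas=[
    {"x": 0.9,"y": -0.67,"z": -0.35,"wx": 0,"wy": 0,"wz": 0},
    {"x": 0.9,"y": -0.67,"z": -0.35,"wx": 0,"wy": 0,"wz": 0},
    {"x": 0.9,"y": -0.67,"z": -0.35,"wx": 0,"wy": 0,"wz": 0},
    {"x": 0,"y": 0,"z": 0,"wx": 0,"wy": 0,"wz": 0},
    {"x": 0,"y": 0,"z": 0,"wx": 0,"wy": 0,"wz": 0},
  ],
)

```text
t: 1.65
eef_pos: [394.3, -239.9, 332.9]
orientation: [0.986, 0.169, -0.0, 0.0]
force: [0.1, 0.3, -0.6]
finger_gap: 1.0
gripper_force: 0.0
```

```bash
python3 - <<'E'
from h import *
plan([505,107,330])
cal=arm.calibration('wrist');im=arm.snapshot('wrist');cv2.imwrite('pics/w2.png',im[...,::-1])
np.save('w2.npy',np.r_[cal['rvec'],cal['tvec']])
print(proj(cal,[[488,-205,45],[505,107,134]]).round())
E
```

```text
t 1.65 tcp [ 394.3 -239.9  332.9] tool-y yaw -1.2315 d units [  8.793 -11.611   0.106] tilt [-0.0005 -0.0005] j [-0.73 -0.11  1.64 -0.    1.61  0.5 ]
[[268.  92.]
 [-21. -29.]]
```

View pics/w2.png

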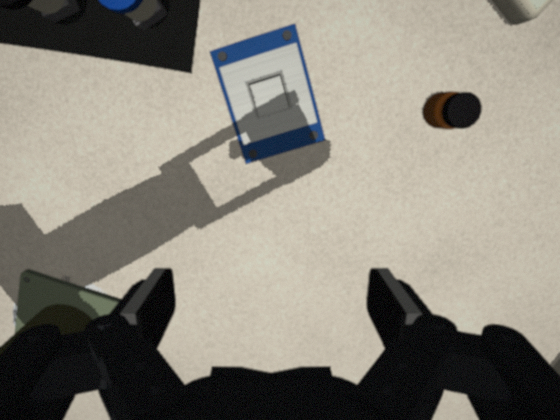

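The wrist picture shows the block with its blue base plate. The pocket mouth's corners are at about (248,78), (282,73), (291,108) and (256,113). I'll move over it for a closer look.

Emit:
step_arm(
  deltas=[
    {"x": 0.74,"y": 0,"z": 0.7,"wx": 0,"wy": 0,"wz": 0},
    {"x": 0.74,"y": 0,"z": 0.7,"wx": 0,"wy": 0,"wz": 0},
    {"x": 0.74,"y": 0,"z": 0.7,"wx": 0,"wy": 0,"wz": 0},
    {"x": 0.74,"y": 0,"z": 0.7,"wx": 0,"wy": 0,"wz": 0},
    {"x": 0.74,"y": 0,"z": 0.7,"wx": 0,"wy": 0,"wz": 0},
  ],
)

```text
t: 2.2
eef_pos: [481.3, -210.4, 243.9]
orientation: [0.986, 0.167, -0.001, -0.0]
force: [0.2, -0.4, -0.4]
finger_gap: 1.0
gripper_force: 0.0
```

Emit:
step_arm(
  deltas=[
    {"x": 0,"y": 0,"z": 0,"wx": 0,"wy": 0,"wz": 0},
    {"x": 0,"y": 0,"z": 0,"wx": 0,"wy": 0,"wz": 0},
    {"x": 0,"y": 0,"z": 0,"wx": 0,"wy": 0,"wz": 0},
  ],
)

```text
t: 2.5
eef_pos: [481.2, -210.6, 246.2]
orientation: [0.986, 0.167, 0.0, 0.0]
force: [-0.2, -0.4, 0.8]
finger_gap: 1.0
gripper_force: 0.0
```

```bash
python3 - <<'E'
from h import *
plan([505,107,330])
cal=arm.calibration('wrist');im=arm.snapshot('wrist');cv2.imwrite('pics/w3.png',im[...,::-1])
np.save('w3.npy',np.r_[cal['rvec'],cal['tvec']])
u,v=proj(cal,[[488,-205,45]])[0].round().astype(int);print(u,v)
u0,v0=max(u-100,0),max(v-75,0);print(u0,v0)
cv2.imwrite('pics/w3c.png',cv2.resize(im[v0:v0+150,u0:u0+200,::-1],None,fx=4,fy=4,interpolation=cv2.INTER_CUBIC))
E
```

```text
t 2.5 tcp [ 481.2 -210.6  246.2] tool-y yaw -1.2343 d units [  5.093 -11.672  -3.362] tilt [ 0.0004 -0.0009] j [-0.58  0.08  1.63 -0.    1.43  0.66]
267 176
167 101
```

View pics/w3c.png

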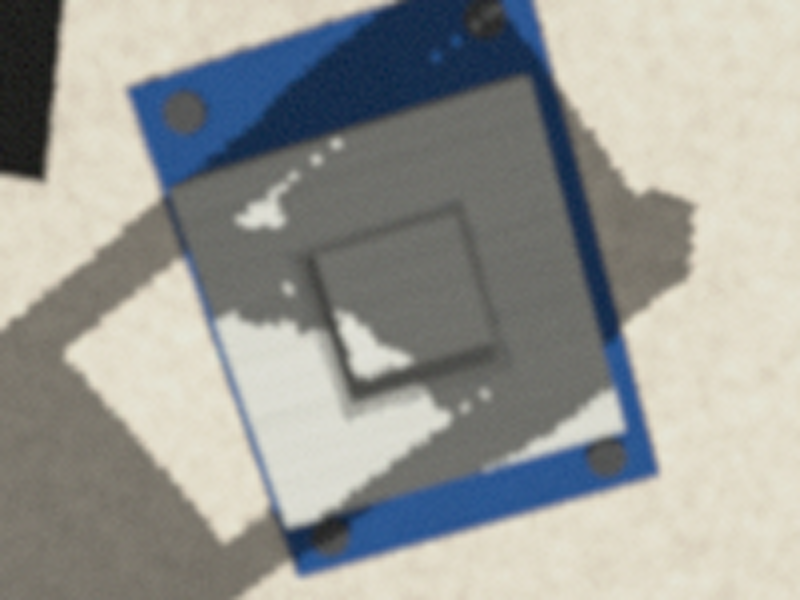

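The crop shows the block's top face with corners at about (170,190), (528,76), (622,433) and (285,530). The pocket's mouth runs through about (303,252), (459,203), (505,350) and (350,415). The base-plate corners are (130,88), (657,473) and (298,575).

```bash
python3 - <<'E'
from h import *
from scipy.optimize import least_squares
w=np.load('w3.npy');cal=arm.calibration('wrist');cal['rvec'],cal['tvec']=w[:3],w[3:]
f=lambda q:(np.array(q,float)+.5)/4-.5+[167,101]
T=f([[170,190],[528,76],[622,433],[285,530]]);P=f([[303,252],[459,203],[505,350],[350,415]]);B=f([[130,88],[657,473],[298,575]])
for n,q,z in(('top',T,45),('mouth',P,45),('base',B,8)):
    X=on_plane(cal,q,z);print(n,X.round(1).tolist(),X.mean(0).round(1))
    e=np.roll(X,-1,0)-X;print(' len',np.linalg.norm(e,axis=1).round(1),'yaw deg',(np.degrees(np.arctan2(e[:,1],e[:,0]))%90).round(1))
plate=[(80,60),(-80,60),(-80,-60),(80,-60)]
E
```

```text
top [[496.2, -137.1, 45.0], [555.2, -216.8, 45.0], [473.3, -275.8, 45.0], [414.7, -195.4, 45.0]] [ 484.8 -206.3   45. ]
 len [ 99.1 100.9  99.5 100.2] yaw deg [36.5 35.8 36.1 35.5]
mouth [[492.1, -175.8, 45.0], [518.3, -211.0, 45.0], [484.7, -236.5, 45.0], [453.1, -202.2, 45.0]] [ 487.1 -206.4   45. ]
 len [43.9 42.1 46.7 47.1] yaw deg [36.6 37.3 42.6 34.1]
base [[514.9, -112.7, 8.0], [456.9, -300.3, 8.0], [387.3, -204.9, 8.0]] [ 453.  -205.9    8. ]
 len [196.3 118.  157.3] yaw deg [72.8 36.1 35.9]
```

Emit:
step_arm(
  deltas=[
    {"x": 0.4,"y": -0.9,"z": -0.3,"wx": 0,"wy": 0,"wz": 0},
    {"x": 0.4,"y": -0.9,"z": -0.3,"wx": 0,"wy": 0,"wz": 0},
    {"x": 0.4,"y": -0.9,"z": -0.3,"wx": 0,"wy": 0,"wz": 0},
    {"x": 0.4,"y": -0.9,"z": -0.3,"wx": 0,"wy": 0,"wz": 0},
    {"x": 0.4,"y": -0.9,"z": -0.3,"wx": 0,"wy": 0,"wz": 0},
  ],
)

```text
t: 3.05
eef_pos: [491.5, -86.6, 284.7]
orientation: [0.986, 0.167, 0.001, 0.001]
force: [-0.3, -0.5, 0.3]
finger_gap: 0.998
gripper_force: 0.0
```

Emit:
step_arm(
  deltas=[
    {"x": 0.4,"y": -0.9,"z": -0.2,"wx": 0,"wy": 0,"wz": 0},
    {"x": 0.4,"y": -0.9,"z": -0.2,"wx": 0,"wy": 0,"wz": 0},
    {"x": 0.4,"y": -0.9,"z": -0.2,"wx": 0,"wy": 0,"wz": 0},
    {"x": 0.4,"y": -0.9,"z": -0.2,"wx": 0,"wy": 0,"wz": 0},
    {"x": 0.4,"y": -0.9,"z": -0.2,"wx": 0,"wy": 0,"wz": 0},
  ],
)

```text
t: 3.55
eef_pos: [501.5, 36.2, 309.6]
orientation: [0.986, 0.168, 0.001, 0.0]
force: [-0.2, 0.5, 0.7]
finger_gap: 0.999
gripper_force: 0.0
```

Emit:
step_arm(
  deltas=[
    {"x": 0.4,"y": -0.9,"z": 0,"wx": 0,"wy": 0,"wz": 0},
    {"x": 0.4,"y": -0.9,"z": 0,"wx": 0,"wy": 0,"wz": 0},
    {"x": 0.4,"y": -0.8,"z": 0,"wx": 0,"wy": 0,"wz": 0},
    {"x": 0,"y": 0,"z": 0,"wx": 0,"wy": 0,"wz": 0},
    {"x": 0,"y": 0,"z": 0,"wx": 0,"wy": 0,"wz": 0},
  ],
)

```text
t: 4.05
eef_pos: [508.2, 106.7, 308.9]
orientation: [0.986, 0.168, 0.001, 0.0]
force: [0.3, 0.3, 0.3]
finger_gap: 1.0
gripper_force: 0.0
```

```bash
python3 - <<'E'
from h import *
plan([505,107,330])
cal=arm.calibration('wrist');im=arm.snapshot('wrist');cv2.imwrite('pics/w4.png',im[...,::-1])
np.save('w4.npy',np.r_[cal['rvec'],cal['tvec']])
u,v=proj(cal,[[508,107,134]])[0].round().astype(int);print(u,v)
u0,v0=max(u-100,0),max(v-75,0);print(u0,v0)
cv2.imwrite('pics/w4c.png',cv2.resize(im[v0:v0+150,u0:u0+200,::-1],None,fx=4,fy=4,interpolation=cv2.INTER_CUBIC))
E
```

```text
t 4.05 tcp [508.2 106.7 308.9] tool-y yaw -1.2327 d units [-0.118 -0.052 -0.844] tilt [ 0.0015 -0.0007] j [ 0.04  0.03  1.55 -0.    1.56  1.27]
269 189
169 114
```

View pics/w4c.png

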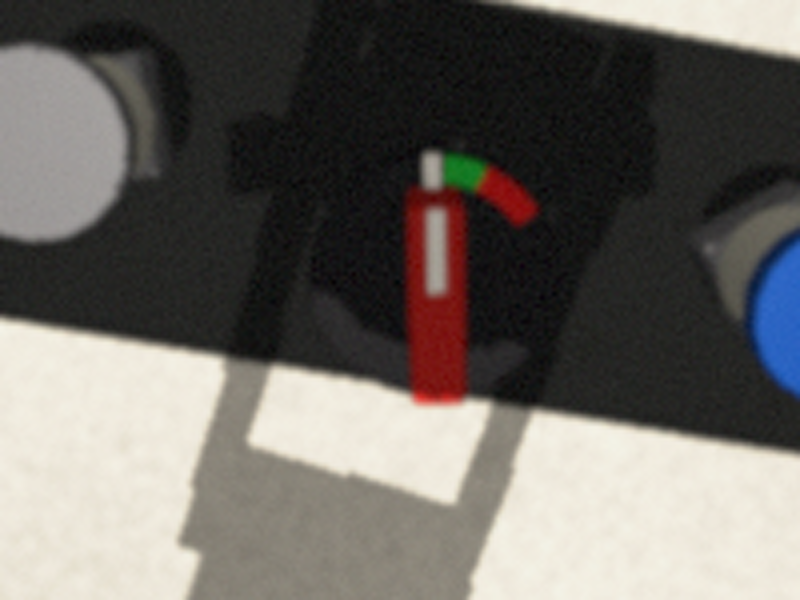

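The crop shows the red wing with its pointer upward at (432,170). Its top face runs from about (437,203) to (440,402) and its sides are at x of about 410 and 465. The green band lies clockwise of the pointer and red follows it. The grey cap is on the left and the blue one on the right.

```bash
python3 - <<'E'
from h import *
w=np.load('w4.npy');cal=arm.calibration('wrist');cal['rvec'],cal['tvec']=w[:3],w[3:]
im=cv2.imread('pics/w4.png').astype(int)
f=lambda q:(np.array(q,float)+.5)/4-.5+[169,114]
X=on_plane(cal,f([[437,204],[441,402],[409,300],[466,300]]),148);print(X.round(1).tolist())
e=X[0]-X[1];print('len',np.linalg.norm(e),'thick',np.linalg.norm(X[3]-X[2]),'yaw',np.arctan2(e[1],e[0]),'centre',X[:2].mean(0))
# red top face by colour
b,g,r=im[...,0],im[...,1],im[...,2]
m=(r>90)&(r>2.2*g)&(r>2.2*b);m[:159]=0;m[:,:262]=0;m[:,295:]=0;m[220:]=0
c=cv2.convexHull(np.argwhere(m)[:,::-1].astype(np.int32));rc=cv2.minAreaRect(c.astype(np.float32));print(rc)
X=on_plane(cal,cv2.boxPoints(rc),148);print(X.round(1).tolist(),X.mean(0))
# collar circle at z=112: project collar model for check
for c0 in([508,104],[512,106]): print(proj(cal,[[*c0,148],[*c0,112]]))
n=on_plane(cal,f([[432,155],[443,185]]),112);print('pointer tip etc',n.round(1).tolist())
E
```

```text
[[536.2, 108.0, 148.0], [490.0, 90.4, 148.0], [511.8, 106.5, 148.0], [516.4, 93.4, 148.0]]
len 49.44019272628286 thick 13.893527154510611 yaw 0.3648080596950912 centre [513.06603487  99.20861655 148.        ]
((282.5, 186.0), (54.0, 23.0), 90.0)
[[539.0, 116.0, 148.0], [546.3, 95.4, 148.0], [496.1, 76.6, 148.0], [488.5, 98.2, 148.0]] [517.47578199  96.53160392 148.        ]
[[272.02938974 193.07652622]
 [271.80400449 185.47389492]]
[[271.46248213 188.63990272]
 [271.2912737  181.44243405]]
pointer tip etc [[543.3, 111.1, 112.0], [536.8, 105.6, 112.0]]
```

Emit:
step_arm(
  deltas=[
    {"x": 0,"y": 1,"z": 0.2,"wx": 0,"wy": 0,"wz": 0},
    {"x": 0,"y": 1,"z": 0.2,"wx": 0,"wy": 0,"wz": 0},
    {"x": 0,"y": 1,"z": 0.2,"wx": 0,"wy": 0,"wz": 0},
    {"x": 0,"y": 1,"z": 0.2,"wx": 0,"wy": 0,"wz": 0},
    {"x": 0,"y": 1,"z": 0.2,"wx": 0,"wy": 0,"wz": 0},
  ],
)

```text
t: 4.6
eef_pos: [549.6, -13.2, 283.2]
orientation: [0.986, 0.167, 0.0, 0.0]
force: [-0.0, -0.3, -0.3]
finger_gap: 1.003
gripper_force: 0.0
```

Emit:
step_arm(
  deltas=[
    {"x": 0,"y": 1,"z": 0.2,"wx": 0,"wy": 0,"wz": 0},
    {"x": 0,"y": 1,"z": 0.2,"wx": 0,"wy": 0,"wz": 0},
    {"x": 0,"y": 1,"z": 0.2,"wx": 0,"wy": 0,"wz": 0},
    {"x": 0,"y": 1,"z": 0.2,"wx": 0,"wy": 0,"wz": 0},
    {"x": 0,"y": 1,"z": 0.2,"wx": 0,"wy": 0,"wz": 0},
  ],
)

```text
t: 5.1
eef_pos: [590.7, -131.3, 258.2]
orientation: [0.986, 0.167, 0.0, 0.0]
force: [-0.1, -0.6, -0.1]
finger_gap: 0.998
gripper_force: 0.0
```

Emit:
step_arm(
  deltas=[
    {"x": 0,"y": 0,"z": 0,"wx": 0,"wy": 0,"wz": 0},
    {"x": 0,"y": 0,"z": 0,"wx": 0,"wy": 0,"wz": 0},
  ],
)

```text
t: 5.3
eef_pos: [590.4, -130.0, 257.9]
orientation: [0.986, 0.167, -0.0, -0.0]
force: [0.2, 0.5, -0.2]
finger_gap: 1.001
gripper_force: 0.0
```

```bash
python3 - <<'E'
from h import *
plan([513,99,330])
cal=arm.calibration('wrist');im=arm.snapshot('wrist');cv2.imwrite('pics/w5.png',im[...,::-1])
np.save('w5.npy',np.r_[cal['rvec'],cal['tvec']])
u,v=proj(cal,[[513,99,30]])[0].round().astype(int);print(u,v)
u0,v0=max(u-60,0),max(v-60,0);print(u0,v0)
c=im[v0:v0+120,u0:u0+160,::-1].astype(float);c=np.clip((c/255)**.6*255,0,255).astype(np.uint8)
cv2.imwrite('pics/w5c.png',cv2.resize(c,None,fx=5,fy=5,interpolation=cv2.INTER_CUBIC))
E
```

```text
t 5.3 tcp [ 590.4 -130.   257.9] tool-y yaw -1.2357 d units [ 0.086 -9.671 -2.877] tilt [-0.0006  0.0005] j [-0.36  0.24  1.42  0.    1.48  0.88]
68 178
8 118
```

View pics/w5c.png

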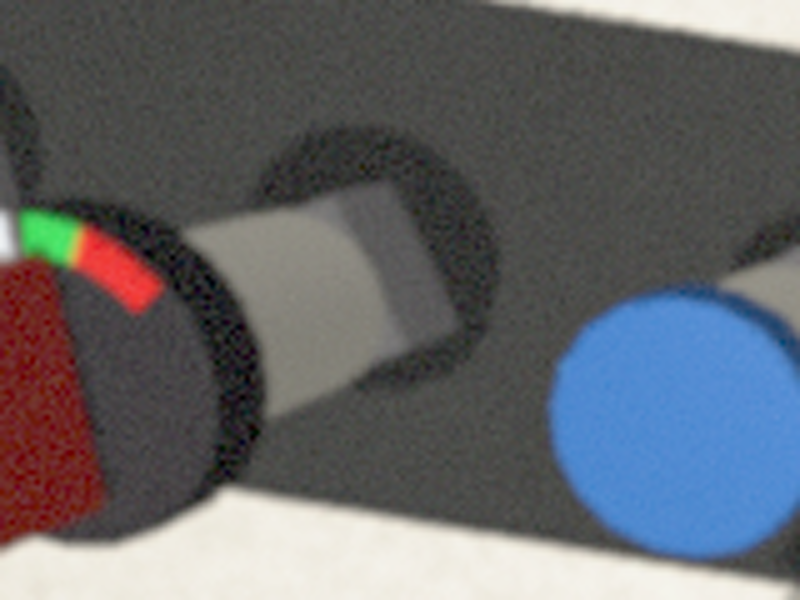

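The crop shows the grey foot: its near bottom edge runs from about (390,181) to (460,327) and its upper edge from (338,190) to (405,345). The foot stands on the mat, so z = 4 and the wing's top is at 152.

```bash
python3 - <<'E'
from h import *
cal=arm.calibration('wrist')
w=np.load('w5.npy');cal['rvec'],cal['tvec']=w[:3],w[3:]
f=lambda q:(np.array(q,float)+.5)/5-.5+[8,118]
for z,q in((5,[[392,181],[460,327]]),(32,[[338,190],[405,345]])):
    X=on_plane(cal,f(q),z);e=X[1]-X[0];a=np.arctan2(e[1],e[0])
    n=np.array([-np.sin(a),np.cos(a),0]);n*=np.sign(n[1])
    print(X.round(1).tolist(),'len',np.linalg.norm(e).round(1),'yaw mod90',(np.degrees(a)%90).round(1),'centre',(X.mean(0)+20*n).round(1))
w=np.load('w4.npy');cal['rvec'],cal['tvec']=w[:3],w[3:]
f=lambda q:(np.array(q,float)+.5)/4-.5+[169,114]
X=on_plane(cal,f([[437,204],[441,402],[409,300],[466,300]]),152);e=X[0]-X[1]
print('wing centre',X[:2].mean(0).round(1),X[2:].mean(0).round(1),'yaw deg',np.degrees(np.arctan2(e[1],e[0])),np.linalg.norm(e))
E
```

```text
[[541.0, 95.8, 5.0], [510.0, 71.9, 5.0]] len 39.2 yaw mod90 37.6 centre [513.3  99.7   5. ]
[[542.6, 94.5, 32.0], [511.1, 72.2, 32.0]] len 38.7 yaw mod90 35.4 centre [515.3  99.7  32. ]
wing centre [513.9  99.6 152. ] [514.9 100.4 152. ] yaw deg 20.901962152885265 48.812910258229785
```

The vessel's axis is at about (514, 99.7). The foot yaw is about 36.7° mod 90 and the block is at 36.0°, so the tool can keep its orientation from grasp to placing. I'll move above the wing and trim the yaw to the wing's 20.9°.

Emit:
step_arm(
  deltas=[
    {"x": 0,"y": -0.97,"z": 0,"wx": 0,"wy": 0,"wz": -0.05},
    {"x": 0,"y": -0.97,"z": 0,"wx": 0,"wy": 0,"wz": -0.05},
    {"x": 0,"y": -0.97,"z": 0,"wx": 0,"wy": 0,"wz": -0.05},
    {"x": 0,"y": -0.97,"z": 0,"wx": 0,"wy": 0,"wz": -0.05},
    {"x": 0,"y": -0.97,"z": 0,"wx": 0,"wy": 0,"wz": -0.05},
  ],
)

```text
t: 5.85
eef_pos: [548.9, -13.0, 258.7]
orientation: [0.983, 0.182, 0.0, 0.0]
force: [0.3, -0.2, 0.5]
finger_gap: 1.0
gripper_force: 0.0
```

Emit:
step_arm(
  deltas=[
    {"x": 0,"y": -0.97,"z": 0,"wx": 0,"wy": 0,"wz": 0},
    {"x": 0,"y": -0.97,"z": 0,"wx": 0,"wy": 0,"wz": 0},
    {"x": 0,"y": -0.97,"z": 0,"wx": 0,"wy": 0,"wz": 0},
    {"x": 0,"y": -0.97,"z": 0,"wx": 0,"wy": 0,"wz": 0},
    {"x": 0,"y": -0.97,"z": 0,"wx": 0,"wy": 0,"wz": 0},
  ],
)

```text
t: 6.35
eef_pos: [505.5, 100.3, 258.8]
orientation: [0.983, 0.182, 0.001, -0.0]
force: [1.5, -0.4, -0.6]
finger_gap: 1.002
gripper_force: 0.0
```

Emit:
step_arm(
  deltas=[
    {"x": 0,"y": 0,"z": 0,"wx": 0,"wy": 0,"wz": 0},
    {"x": 0,"y": 0,"z": 0,"wx": 0,"wy": 0,"wz": 0},
    {"x": 0,"y": 0,"z": 0,"wx": 0,"wy": 0,"wz": 0},
  ],
)

```text
t: 6.65
eef_pos: [506.6, 98.3, 258.4]
orientation: [0.983, 0.181, 0.0, 0.0]
force: [0.2, -0.1, 0.4]
finger_gap: 1.001
gripper_force: 0.0
```

```bash
python3 -c "
from h import *
plan([514,99.7,140],np.radians(20.9)-np.pi/2)"
```

```text
t 6.65 tcp [506.6  98.3 258.4] tool-y yaw -1.2068 d units [0.292 0.047 4.737] tilt [ 0.0009 -0.0004] j [ 0.02  0.05  1.63 -0.    1.46  1.23]
world turn 0.0008 wz units -0.008
```

Emit:
step_arm(
  deltas=[
    {"x": 0.3,"y": 0.05,"z": 0.8,"wx": 0,"wy": 0,"wz": 0},
    {"x": 0,"y": 0,"z": 1,"wx": 0,"wy": 0,"wz": 0},
    {"x": 0,"y": 0,"z": 1,"wx": 0,"wy": 0,"wz": 0},
    {"x": 0,"y": 0,"z": 1,"wx": 0,"wy": 0,"wz": 0},
    {"x": 0,"y": 0,"z": 0.9,"wx": 0,"wy": 0,"wz": 0},
  ],
)

```text
t: 7.15
eef_pos: [514.1, 99.0, 139.3]
orientation: [0.984, 0.18, -0.0, 0.0]
force: [-0.3, 0.5, -0.1]
finger_gap: 0.998
gripper_force: 0.0
```

Emit:
step_arm(
  deltas=[
    {"x": 0,"y": 0,"z": 0,"wx": 0,"wy": 0,"wz": 0},
    {"x": 0,"y": 0,"z": 0,"wx": 0,"wy": 0,"wz": 0},
  ],
)

```text
t: 7.35
eef_pos: [514.2, 99.4, 140.6]
orientation: [0.984, 0.18, -0.0, -0.0]
force: [0.7, 0.5, -0.7]
finger_gap: 0.999
gripper_force: 0.0
```

```bash
python3 -c "
from h import *
plan([514,99.7,140],np.radians(20.9)-np.pi/2)"
```

```text
t 7.35 tcp [514.2  99.4 140.6] tool-y yaw -1.208 d units [-0.002 -0.012  0.024] tilt [-0.0006 -0.0001] j [ 0.03  0.18  1.75 -0.    1.22  1.23]
world turn 0.0019 wz units -0.018
```

Emit:
step_arm(
  deltas=[
    {"x": 0,"y": 0,"z": 0,"wx": 0,"wy": 0,"wz": 0},
    {"x": 0,"y": 0,"z": 0,"wx": 0,"wy": 0,"wz": 0},
    {"x": 0,"y": 0,"z": 0,"wx": 0,"wy": 0,"wz": 0},
    {"x": 0,"y": 0,"z": 0,"wx": 0,"wy": 0,"wz": 0},
    {"x": 0,"y": 0,"z": 0,"wx": 0,"wy": 0,"wz": 0},
  ],
  gripper=25,
  newtons=60,
)

```text
t: 7.85
eef_pos: [514.1, 100.2, 140.9]
orientation: [0.983, 0.181, 0.0, 0.0]
force: [1.1, 0.1, -0.4]
finger_gap: 0.294
gripper_force: 0.0
```

Emit:
step_arm(
  deltas=[
    {"x": 0,"y": 0,"z": 0,"wx": 0,"wy": 0,"wz": 0},
    {"x": 0,"y": 0,"z": 0,"wx": 0,"wy": 0,"wz": 0},
    {"x": 0,"y": 0,"z": 0,"wx": 0,"wy": 0,"wz": 0},
    {"x": 0,"y": 0,"z": 0,"wx": 0,"wy": 0,"wz": 0},
    {"x": 0,"y": 0,"z": 0,"wx": 0,"wy": 0,"wz": 0},
  ],
  gripper=0,
  newtons=60,
)

```text
t: 8.35
eef_pos: [513.9, 100.1, 140.5]
orientation: [0.983, 0.181, -0.0, -0.0]
force: [-0.8, 0.4, 0.3]
finger_gap: -0.002
gripper_force: 0.0
```

The fingers shut on nothing, so I'll look.

```bash
python3 - <<'E'
from h import *
print(arm.get_state()['finger_gap'],arm.get_state()['gripper_force'])
a=arm.snapshot('wrist');b=arm.snapshot('scene');cc=arm.snapshot('side')
for n,i in zip(('wrist','scene','side'),(a,b,cc)): cv2.imwrite(f'pics/g1{n}.png',i[...,::-1])
o=np.zeros((600,800,3),np.uint8)
o[:300,:400]=cv2.resize(a[:,:],(400,300))
o[:300,400:]=cv2.resize(b[150:270,250:410],(400,300),interpolation=cv2.INTER_CUBIC)
o[300:,:400]=cv2.resize(cc[160:280,200:360],(400,300),interpolation=cv2.INTER_CUBIC)
o[300:,400:]=cv2.resize(a[180:330,180:380],(400,300),interpolation=cv2.INTER_CUBIC)
cv2.imwrite('pics/g1.png',o[...,::-1])
E
```

```text
-0.002313617052950399 0.0
```

View pics/g1.png

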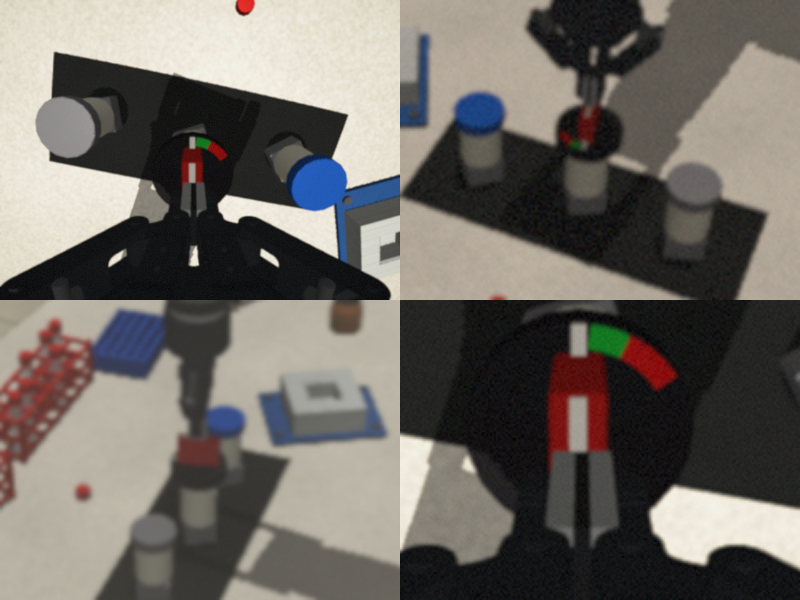

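The composite shows the vessel still upright and the pointer at the zero. The closed fingers end at the wing's top edge in all three views: about row 255 in the wrist picture, (325,194) in scene and (279,215) in side. I'll check the fingertip height against the projections.

```bash
python3 - <<'E'
from h import *
s,p,r=pose();print(p)
for n in('scene','side','wrist'):
    c=arm.calibration(n);print(n,[(z,proj(c,[[*p[:2],z]])[0].round(1).tolist()) for z in(116,121,140,152,165)])
c=arm.calibration('wrist')
x=r.as_matrix()[:,0]
print('front of finger z121,152',proj(c,[p+11*x-[0,0,19],p+11*x+[0,0,11]]).round(1))
def ray(cal,uv):
    a=on_plane(cal,[uv],0)[0];b=on_plane(cal,[uv],300)[0];return a,(b-a)/np.linalg.norm(b-a)
A=[ray(arm.calibration('scene'),(325,194)),ray(arm.calibration('side'),(279,215))]
M=sum(np.eye(3)-np.outer(d,d) for a,d in A);v=sum((np.eye(3)-np.outer(d,d))@a for a,d in A);print('tip tri',np.linalg.solve(M,v))
M=cv2.Rodrigues(c['rvec'])[0];C=-M.T@c['tvec'].ravel();print('cam in tool',r.inv().apply(C-p).round(1))
print(s['force'],s['torque'],s['joint_efforts'])
E
```

```text
[513.94513144 100.11692294 140.52914734]
scene [(116, [325.0, 200.2]), (121, [325.1, 198.8]), (140, [325.5, 193.3]), (152, [325.7, 189.7]), (165, [326.0, 185.7])]
side [(116, [278.2, 224.3]), (121, [278.2, 223.0]), (140, [278.2, 217.8]), (152, [278.2, 214.5]), (165, [278.2, 210.9])]
wrist [(116, [269.4, 244.7]), (121, [269.3, 248.1]), (140, [269.3, 262.5]), (152, [269.2, 273.3]), (165, [269.1, 286.9])]
front of finger z121,152 [[269.3 230.1]
 [269.2 251.7]]
tip tri [515.85120095  97.58840851 143.47910907]
cam in tool [  73.     0.4 -154.3]
[-0.53484965 -0.3536852   0.37223413] [-5.70709289e-02 -9.41327260e-06 -2.76829136e-02] [ 1.80159273e-03 -3.46491337e+01 -2.67679095e+01  1.57297600e-04
  1.03877603e-03 -1.50412615e-05]
```

By the wrist view, the shut fingertips are at z of about 152, roughly 30 mm higher than the stated tool geometry implies. I'll open, go down to a TCP of about 115 and close again while watching the force. The open fingers clear the collar either way.

Emit:
step_arm(
  deltas=[
    {"x": 0,"y": 0,"z": 0,"wx": 0,"wy": 0,"wz": 0},
    {"x": 0,"y": 0,"z": 0,"wx": 0,"wy": 0,"wz": 0},
    {"x": 0,"y": 0,"z": 0,"wx": 0,"wy": 0,"wz": 0},
    {"x": 0,"y": 0,"z": 0,"wx": 0,"wy": 0,"wz": 0},
    {"x": 0,"y": 0,"z": 0,"wx": 0,"wy": 0,"wz": 0},
  ],
  gripper=85,
)

```text
t: 9.0
eef_pos: [513.9, 100.1, 140.5]
orientation: [0.983, 0.181, -0.0, 0.0]
force: [0.0, -0.1, -0.5]
finger_gap: 0.847
gripper_force: 0.0
```

Emit:
step_arm(
  deltas=[
    {"x": 0,"y": 0,"z": 0.2,"wx": 0,"wy": 0,"wz": 0},
    {"x": 0,"y": 0,"z": 0.2,"wx": 0,"wy": 0,"wz": 0},
    {"x": 0,"y": 0,"z": 0.2,"wx": 0,"wy": 0,"wz": 0},
    {"x": 0,"y": 0,"z": 0.2,"wx": 0,"wy": 0,"wz": 0},
    {"x": 0,"y": 0,"z": 0.2,"wx": 0,"wy": 0,"wz": 0},
  ],
)

```text
t: 9.5
eef_pos: [513.7, 100.1, 114.8]
orientation: [0.983, 0.181, -0.0, -0.0]
force: [0.2, -0.2, -0.8]
finger_gap: 0.992
gripper_force: 0.0
```

Emit:
step_arm(
  deltas=[
    {"x": 0,"y": 0,"z": 0,"wx": 0,"wy": 0,"wz": 0},
    {"x": 0,"y": 0,"z": 0,"wx": 0,"wy": 0,"wz": 0},
    {"x": 0,"y": 0,"z": 0,"wx": 0,"wy": 0,"wz": 0},
    {"x": 0,"y": 0,"z": 0,"wx": 0,"wy": 0,"wz": 0},
    {"x": 0,"y": 0,"z": 0,"wx": 0,"wy": 0,"wz": 0},
  ],
  gripper=25,
  newtons=30,
)

```text
t: 10.0
eef_pos: [514.1, 100.1, 115.8]
orientation: [0.983, 0.181, 0.0, 0.0]
force: [0.1, 1.0, -0.6]
finger_gap: 0.291
gripper_force: 0.0
```

Emit:
step_arm(
  deltas=[
    {"x": 0,"y": 0,"z": 0,"wx": 0,"wy": 0,"wz": 0},
    {"x": 0,"y": 0,"z": 0,"wx": 0,"wy": 0,"wz": 0},
    {"x": 0,"y": 0,"z": 0,"wx": 0,"wy": 0,"wz": 0},
    {"x": 0,"y": 0,"z": 0,"wx": 0,"wy": 0,"wz": 0},
    {"x": 0,"y": 0,"z": 0,"wx": 0,"wy": 0,"wz": 0},
  ],
  gripper=0,
)

```text
t: 10.5
eef_pos: [514.1, 100.3, 115.8]
orientation: [0.983, 0.181, 0.0, -0.0]
force: [0.4, 2.0, 2.4]
finger_gap: 0.159
gripper_force: 33.6
```

Gripped: the opening is 13.6 mm, which matches the 14 mm wing. I'll lift 125 mm so it clears the blue vessel.

Emit:
step_arm(
  deltas=[
    {"x": 0,"y": 0,"z": 0,"wx": 0,"wy": 0,"wz": 0},
    {"x": 0,"y": 0,"z": 0,"wx": 0,"wy": 0,"wz": 0},
    {"x": 0,"y": 0,"z": -0.2,"wx": 0,"wy": 0,"wz": 0},
    {"x": 0,"y": 0,"z": -0.4,"wx": 0,"wy": 0,"wz": 0},
    {"x": 0,"y": 0,"z": -0.6,"wx": 0,"wy": 0,"wz": 0},
  ],
  newtons=60,
)

```text
t: 11.0
eef_pos: [512.4, 99.8, 144.5]
orientation: [0.983, 0.181, -0.002, -0.0]
force: [-0.1, 0.1, -3.5]
finger_gap: 0.152
gripper_force: 62.3
```

Emit:
step_arm(
  deltas=[
    {"x": 0,"y": 0,"z": -0.8,"wx": 0,"wy": 0,"wz": 0},
    {"x": 0,"y": 0,"z": -0.8,"wx": 0,"wy": 0,"wz": 0},
    {"x": 0,"y": 0,"z": -0.8,"wx": 0,"wy": 0,"wz": 0},
    {"x": 0,"y": 0,"z": -0.8,"wx": 0,"wy": 0,"wz": 0},
    {"x": 0,"y": 0,"z": -0.6,"wx": 0,"wy": 0,"wz": 0},
  ],
)

```text
t: 11.5
eef_pos: [514.1, 99.8, 242.0]
orientation: [0.983, 0.181, 0.001, 0.0]
force: [0.4, -0.4, -2.6]
finger_gap: 0.149
gripper_force: 62.2
```

```bash
python3 - <<'E'
from h import *
s=arm.get_state();print(s['finger_gap'],s['gripper_force'],s['force'],s['torque'])
s,p,r=pose()
plan([514.1-29,100.2-306,p[2]],np.radians(20.9)-np.pi/2)
E
```

```text
0.14886988297842454 62.21453905105591 [ 0.44316372 -0.36767608 -2.58705301] [-0.02203748 -0.0360206  -0.03741183]
t 11.5 tcp [514.1  99.8 242. ] tool-y yaw -1.2069 d units [-5.4350e+00  1.1011e+01  6.0000e-03] tilt [ 0.0011 -0.0006] j [ 0.03  0.08  1.64 -0.    1.42  1.23]
world turn 0.0009 wz units -0.009
```

Emit:
step_arm(
  deltas=[
    {"x": -0.2,"y": 0.4,"z": 0,"wx": 0,"wy": 0,"wz": 0},
    {"x": -0.4,"y": 0.8,"z": 0,"wx": 0,"wy": 0,"wz": 0},
    {"x": -0.4,"y": 0.8,"z": 0,"wx": 0,"wy": 0,"wz": 0},
    {"x": -0.4,"y": 0.8,"z": 0,"wx": 0,"wy": 0,"wz": 0},
    {"x": -0.4,"y": 0.8,"z": 0,"wx": 0,"wy": 0,"wz": 0},
  ],
)

```text
t: 12.0
eef_pos: [502.6, -1.6, 239.1]
orientation: [0.984, 0.181, -0.001, -0.0]
force: [-0.1, 0.9, -2.7]
finger_gap: 0.15
gripper_force: 62.3
```

Emit:
step_arm(
  deltas=[
    {"x": -0.4,"y": 0.8,"z": 0,"wx": 0,"wy": 0,"wz": 0},
    {"x": -0.4,"y": 0.8,"z": 0,"wx": 0,"wy": 0,"wz": 0},
    {"x": -0.4,"y": 0.8,"z": 0,"wx": 0,"wy": 0,"wz": 0},
    {"x": -0.4,"y": 0.8,"z": 0,"wx": 0,"wy": 0,"wz": 0},
    {"x": -0.4,"y": 0.8,"z": 0,"wx": 0,"wy": 0,"wz": 0},
  ],
)

```text
t: 12.5
eef_pos: [491.3, -112.8, 239.1]
orientation: [0.984, 0.181, -0.001, -0.0]
force: [-0.3, 0.3, -2.9]
finger_gap: 0.152
gripper_force: 62.3
```

Emit:
step_arm(
  deltas=[
    {"x": -0.4,"y": 0.8,"z": 0,"wx": 0,"wy": 0,"wz": 0},
    {"x": -0.4,"y": 0.8,"z": 0,"wx": 0,"wy": 0,"wz": 0},
    {"x": -0.4,"y": 0.8,"z": 0,"wx": 0,"wy": 0,"wz": 0},
    {"x": -0.4,"y": 0.8,"z": 0,"wx": 0,"wy": 0,"wz": 0},
    {"x": 0,"y": 0.2,"z": 0,"wx": 0,"wy": 0,"wz": 0},
  ],
)

```text
t: 13.0
eef_pos: [484.0, -207.5, 239.1]
orientation: [0.984, 0.179, -0.001, -0.0]
force: [-0.6, -1.0, -2.4]
finger_gap: 0.148
gripper_force: 62.3
```

Emit:
step_arm(
  deltas=[
    {"x": 0,"y": 0,"z": 0,"wx": 0,"wy": 0,"wz": 0},
    {"x": 0,"y": 0,"z": 0,"wx": 0,"wy": 0,"wz": 0},
    {"x": 0,"y": 0,"z": 0,"wx": 0,"wy": 0,"wz": 0},
  ],
)

```text
t: 13.3
eef_pos: [485.4, -204.0, 240.1]
orientation: [0.983, 0.181, -0.0, -0.0]
force: [-0.1, 0.4, -2.6]
finger_gap: 0.152
gripper_force: 62.2
```

```bash
python3 - <<'E'
from h import *
plan([485.1,-205.8,157],np.radians(20.9)-np.pi/2)
ims={n:arm.snapshot(n) for n in('wrist','scene','side')}
for n,i in ims.items(): cv2.imwrite(f'pics/p1{n}.png',i[...,::-1])
o=np.zeros((600,800,3),np.uint8)
def put(n,pt,w,x,y):
    c=arm.calibration(n);u,v=proj(c,[pt])[0].round().astype(int);h=w*3//4
    v0,u0=max(v-h//2,0),max(u-w//2,0);print(n,u0,v0,w/400)
    o[y:y+300,x:x+400]=cv2.resize(ims[n][v0:v0+h,u0:u0+w],(400,300),interpolation=cv2.INTER_CUBIC)
put('scene',[485,-206,110],120,0,0);put('side',[485,-206,110],120,400,0);put('wrist',[510,-206,220],200,0,300);put('wrist',[485,-206,100],280,400,300)
cv2.imwrite('pics/p1.png',o[...,::-1])
E
```

```text
t 13.3 tcp [ 485.4 -204.   240.1] tool-y yaw -1.2058 d units [-0.037  0.066  3.326] tilt [-0.0008  0.0007] j [-0.56  0.09  1.63  0.    1.42  0.64]
world turn -0.0002 wz units 0.002
scene 177 109 0.3
side 269 135 0.3
wrist 188 135 0.5
wrist 131 93 0.7
```

View pics/p1.png

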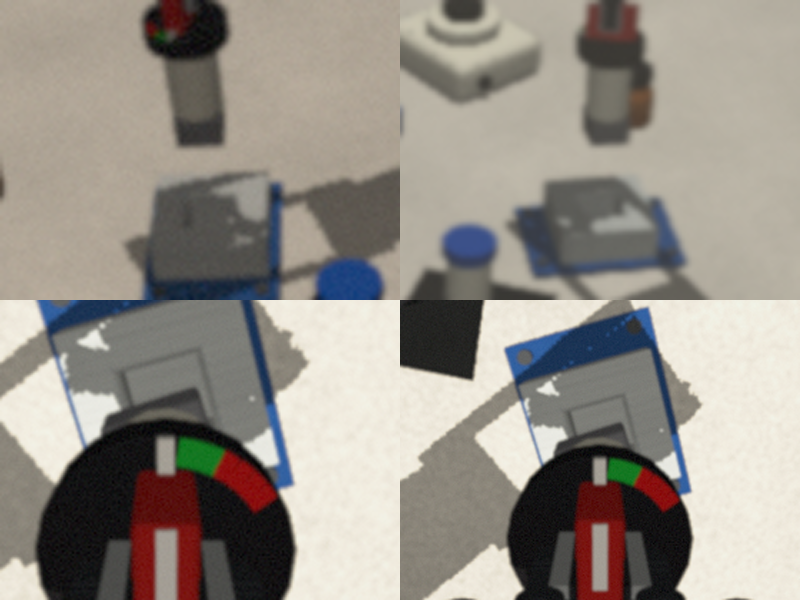

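The composite shows the vessel hanging upright over the block, its pointer still at the zero. In the lower-left crop the foot's bottom edge runs from about (105,415) to (198,388), and the pocket's far edge from (120,376) to (201,350). I'll compare the yaw of the two edges.

```bash
python3 - <<'E'
from h import *
c=arm.calibration('wrist');f=lambda q:np.array(q,float)*.5+[188,135-150]
for n,q,z in(('foot',[[105,415],[198,388]],128),('pocket',[[122,376],[201,350]],45),('blockR',[[246,312],[272,425]],45)):
    X=on_plane(c,f(q),z);e=X[1]-X[0];print(n,X.round(1).tolist(),np.linalg.norm(e).round(1),np.degrees(np.arctan2(e[1],e[0]))%90)
# sharper foot edge fit
g=cv2.imread('pics/p1wrist.png');cv2.imwrite('pics/p1foot.png',cv2.resize(g[180:230,230:300],None,fx=10,fy=10,interpolation=cv2.INTER_CUBIC))
E
```

```text
foot [[487.0, -177.9, 128.0], [511.3, -209.7, 128.0]] 40.0 37.38973353740788
pocket [[489.5, -179.1, 45.0], [517.5, -213.3, 45.0]] 44.2 39.218667137357514
blockR [[544.3, -227.9, 45.0], [493.4, -264.7, 45.0]] 62.8 35.92873442836631
```

View pics/p1foot.png

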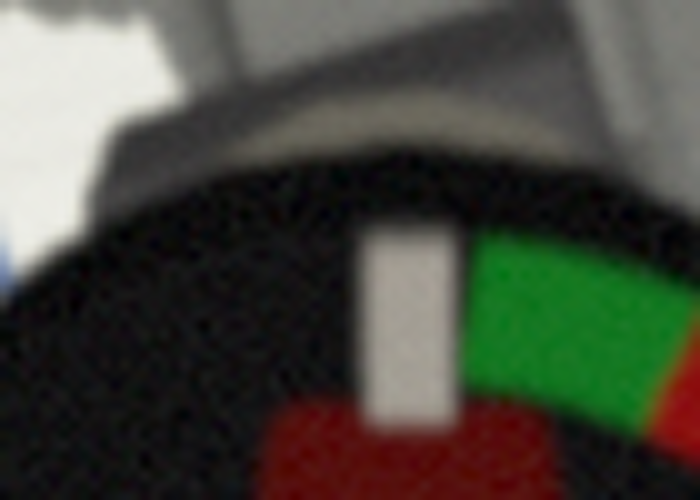

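All ten views are used. The zoom confirms the foot edge runs from about (115,130) to (500,10), a yaw of about 37°, so I'll trim about 1° clockwise and 1.4 mm along tool y. Then I'll go down in steps, watching the force.

Emit:
step_arm(
  deltas=[
    {"x": 0,"y": 0.05,"z": 0.6,"wx": 0,"wy": 0,"wz": 0.15},
    {"x": 0,"y": 0,"z": 0.8,"wx": 0,"wy": 0,"wz": 0},
    {"x": 0,"y": 0,"z": 0.8,"wx": 0,"wy": 0,"wz": 0},
    {"x": 0,"y": 0,"z": 0.6,"wx": 0,"wy": 0,"wz": 0},
    {"x": 0,"y": 0,"z": 0.2,"wx": 0,"wy": 0,"wz": 0},
  ],
)

```text
t: 13.95
eef_pos: [484.9, -204.8, 163.5]
orientation: [0.985, 0.174, -0.001, -0.001]
force: [0.2, 0.3, -3.1]
finger_gap: 0.149
gripper_force: 62.4
```

Emit:
step_arm(
  deltas=[
    {"x": 0,"y": 0,"z": 0,"wx": 0,"wy": 0,"wz": 0},
    {"x": 0,"y": 0,"z": 0,"wx": 0,"wy": 0,"wz": 0},
    {"x": 0,"y": 0,"z": 0.1,"wx": 0,"wy": 0,"wz": 0},
    {"x": 0,"y": 0,"z": 0.1,"wx": 0,"wy": 0,"wz": 0},
    {"x": 0,"y": 0,"z": 0.1,"wx": 0,"wy": 0,"wz": 0},
  ],
)

```text
t: 14.45
eef_pos: [486.4, -206.3, 158.4]
orientation: [0.985, 0.173, 0.0, 0.0]
force: [0.5, -0.6, -2.3]
finger_gap: 0.147
gripper_force: 62.3
```

Emit:
step_arm(
  deltas=[
    {"x": 0,"y": 0,"z": 0.05,"wx": 0,"wy": 0,"wz": 0},
    {"x": 0,"y": 0,"z": 0.05,"wx": 0,"wy": 0,"wz": 0},
    {"x": 0,"y": 0,"z": 0,"wx": 0,"wy": 0,"wz": 0},
  ],
)

```text
t: 14.75
eef_pos: [486.0, -206.0, 155.3]
orientation: [0.985, 0.173, -0.0, -0.0]
force: [-0.7, 0.2, -2.2]
finger_gap: 0.15
gripper_force: 62.3
```

Now about 1.5 mm into the chamfer with no contact. I'll go on slowly.

Emit:
step_arm(
  deltas=[
    {"x": 0,"y": 0,"z": 0.06,"wx": 0,"wy": 0,"wz": 0},
    {"x": 0,"y": 0,"z": 0.06,"wx": 0,"wy": 0,"wz": 0},
    {"x": 0,"y": 0,"z": 0,"wx": 0,"wy": 0,"wz": 0},
  ],
)

```text
t: 15.05
eef_pos: [485.9, -206.0, 152.2]
orientation: [0.985, 0.173, -0.0, -0.0]
force: [-0.2, -0.6, -3.4]
finger_gap: 0.148
gripper_force: 62.3
```

```bash
python3 -c "
from h import *
s=arm.get_state();print(s['force'],s['torque']);plan([485.1,-205.8,128.8])"
```

```text
[-0.22070455 -0.57932174 -3.41768   ] [ 0.01795289 -0.01150805  0.00060077]
t 15.05 tcp [ 485.9 -206.   152.2] tool-y yaw -1.2225 d units [-0.029 -0.018  0.938] tilt [-0.0005  0.0003] j [-0.56  0.17  1.73 -0.    1.24  0.66]
```

Emit:
step_arm(
  deltas=[
    {"x": 0,"y": 0,"z": 0.08,"wx": 0,"wy": 0,"wz": 0},
    {"x": 0,"y": 0,"z": 0.08,"wx": 0,"wy": 0,"wz": 0},
    {"x": 0,"y": 0,"z": 0.08,"wx": 0,"wy": 0,"wz": 0},
    {"x": 0,"y": 0,"z": 0,"wx": 0,"wy": 0,"wz": 0},
  ],
)

```text
t: 15.45
eef_pos: [485.8, -205.9, 146.0]
orientation: [0.985, 0.173, -0.0, -0.0]
force: [-0.5, -0.1, -2.3]
finger_gap: 0.148
gripper_force: 62.3
```

Emit:
step_arm(
  deltas=[
    {"x": 0,"y": 0,"z": 0.08,"wx": 0,"wy": 0,"wz": 0},
    {"x": 0,"y": 0,"z": 0.08,"wx": 0,"wy": 0,"wz": 0},
    {"x": 0,"y": 0,"z": 0,"wx": 0,"wy": 0,"wz": 0},
  ],
)

```text
t: 15.75
eef_pos: [485.9, -205.9, 142.1]
orientation: [0.985, 0.173, -0.0, -0.0]
force: [-0.0, -0.2, -2.4]
finger_gap: 0.149
gripper_force: 62.3
```

Emit:
step_arm(
  deltas=[
    {"x": 0,"y": 0,"z": 0.08,"wx": 0,"wy": 0,"wz": 0},
    {"x": 0,"y": 0,"z": 0.08,"wx": 0,"wy": 0,"wz": 0},
    {"x": 0,"y": 0,"z": 0.08,"wx": 0,"wy": 0,"wz": 0},
    {"x": 0,"y": 0,"z": 0.08,"wx": 0,"wy": 0,"wz": 0},
    {"x": 0,"y": 0,"z": 0,"wx": 0,"wy": 0,"wz": 0},
  ],
)

```text
t: 16.25
eef_pos: [485.8, -205.9, 134.1]
orientation: [0.985, 0.173, -0.0, -0.0]
force: [-0.5, 0.7, -3.9]
finger_gap: 0.152
gripper_force: 62.3
```

Emit:
step_arm(
  deltas=[
    {"x": 0,"y": 0,"z": 0.06,"wx": 0,"wy": 0,"wz": 0},
    {"x": 0,"y": 0,"z": 0.04,"wx": 0,"wy": 0,"wz": 0},
    {"x": 0,"y": 0,"z": 0,"wx": 0,"wy": 0,"wz": 0},
  ],
)

```text
t: 16.55
eef_pos: [486.0, -206.0, 131.9]
orientation: [0.985, 0.173, -0.0, -0.0]
force: [0.3, 0.3, -2.6]
finger_gap: 0.154
gripper_force: 62.3
```

Emit:
step_arm(
  deltas=[
    {"x": 0,"y": 0,"z": 0.04,"wx": 0,"wy": 0,"wz": 0},
    {"x": 0,"y": 0,"z": 0.02,"wx": 0,"wy": 0,"wz": 0},
    {"x": 0,"y": 0,"z": 0,"wx": 0,"wy": 0,"wz": 0},
  ],
)

```text
t: 16.85
eef_pos: [486.0, -206.1, 130.4]
orientation: [0.985, 0.173, -0.0, -0.0]
force: [-0.3, 0.6, -3.0]
finger_gap: 0.145
gripper_force: 62.3
```

Emit:
step_arm(
  deltas=[
    {"x": 0,"y": 0,"z": 0.04,"wx": 0,"wy": 0,"wz": 0},
    {"x": 0,"y": 0,"z": 0,"wx": 0,"wy": 0,"wz": 0},
  ],
)

```text
t: 17.05
eef_pos: [486.0, -206.0, 129.4]
orientation: [0.985, 0.173, -0.0, -0.0]
force: [-0.8, -0.1, -2.7]
finger_gap: 0.147
gripper_force: 62.3
```

Emit:
step_arm(
  deltas=[
    {"x": 0,"y": 0,"z": 0.02,"wx": 0,"wy": 0,"wz": 0},
    {"x": 0,"y": 0,"z": 0,"wx": 0,"wy": 0,"wz": 0},
  ],
)

```text
t: 17.25
eef_pos: [486.1, -206.0, 129.0]
orientation: [0.985, 0.173, -0.0, -0.0]
force: [-0.4, -0.5, -3.1]
finger_gap: 0.15
gripper_force: 62.3
```

Emit:
step_arm(
  deltas=[
    {"x": 0,"y": 0,"z": 0.02,"wx": 0,"wy": 0,"wz": 0},
    {"x": 0,"y": 0,"z": 0,"wx": 0,"wy": 0,"wz": 0},
  ],
)

```text
t: 17.45
eef_pos: [486.3, -206.2, 128.9]
orientation: [0.985, 0.173, 0.0, 0.0]
force: [-1.1, 0.2, -0.1]
finger_gap: 0.151
gripper_force: 62.6
```

The vessel is on the pocket's floor. I'll write a slip gauge that uses the band's colours and the wrist torque, then start turning.

```bash
cat > gauge.py <<'E'
from h import *
s,p,r=pose(); c=arm.calibration('wrist'); im=arm.snapshot('wrist').astype(int)
X=r.as_matrix()[:,0]; yaw=np.arctan2(X[1],X[0])
th=np.arange(-1.3,1.3,.005); rr=np.arange(26,34,.25)
ax=p[:2]; tot=[]
G=[];Rd=[]
for t in th:
    a=yaw+t; P=np.c_[ax[0]+rr*np.cos(a),ax[1]+rr*np.sin(a),np.full(len(rr),129.)]
    q=proj(c,P).round().astype(int); ok=(q[:,0]>=0)&(q[:,0]<560)&(q[:,1]>=0)&(q[:,1]<420); v=im[q[ok,1],q[ok,0]]
    R_,g,b=v.T
    G.append(((g>60)&(g>1.6*R_)&(g>1.6*b)).sum()); Rd.append(((R_>80)&(R_>2*g)&(R_>2*b)).sum())
G,Rd=np.array(G),np.array(Rd); f=lambda m:th[m>4]
g,d=f(G),f(Rd); bd=None
if len(g) and len(d): bd=(g.min()+d[d<g.min()+.02].max())/2
print('t',round(s['t'],2),'yaw',round(yaw,3),'j6',round(s['joint_positions'][5],3),'Tz',np.round(s['torque'],3),'F',np.round(s['force'],1),'green',(g.min().round(3),g.max().round(3)) if len(g) else None,'red end',d.min().round(3) if len(d) else None,'boundary',bd,'slip~',None if bd is None else round(bd+.45,3))
E
python3 gauge.py
```

```text
t 17.45 yaw 0.348 j6 0.658 Tz [ 0.056  0.11  -0.001] F [-1.1  0.2 -0.1] green (np.float64(-0.485), np.float64(-0.115)) red end -1.08 boundary -0.49250000000001726 slip~ -0.043
```

Emit:
step_arm(
  deltas=[
    {"x": 0,"y": 0,"z": 0,"wx": 0,"wy": 0,"wz": 0.5},
    {"x": 0,"y": 0,"z": 0,"wx": 0,"wy": 0,"wz": 0.5},
    {"x": 0,"y": 0,"z": 0,"wx": 0,"wy": 0,"wz": 0.5},
    {"x": 0,"y": 0,"z": 0,"wx": 0,"wy": 0,"wz": 0.5},
  ],
)

```text
t: 17.9
eef_pos: [486.5, -206.3, 128.8]
orientation: [0.998, 0.068, 0.0, 0.0]
force: [1.1, 0.1, -0.2]
finger_gap: 0.149
gripper_force: 62.5
```

```bash
python3 gauge.py
```

```text
t 17.9 yaw 0.137 j6 0.869 Tz [ 0.033 -0.055  0.041] F [ 1.1  0.1 -0.2] green (np.float64(-0.47), np.float64(-0.1)) red end -1.065 boundary -0.4775000000000176 slip~ -0.028
```

Emit:
step_arm(
  deltas=[
    {"x": 0,"y": 0,"z": 0,"wx": 0,"wy": 0,"wz": 0.5},
    {"x": 0,"y": 0,"z": 0,"wx": 0,"wy": 0,"wz": 0.5},
  ],
)

```text
t: 18.15
eef_pos: [486.6, -206.3, 128.8]
orientation: [1.0, 0.017, 0.001, 0.0]
force: [0.3, -0.2, -1.5]
finger_gap: 0.15
gripper_force: 62.5
```

```bash
python3 gauge.py
```

```text
t 18.15 yaw 0.033 j6 0.973 Tz [ 0.012 -0.067  0.045] F [ 0.3 -0.2 -1.5] green (np.float64(-0.47), np.float64(-0.1)) red end -1.065 boundary -0.4775000000000176 slip~ -0.028
```

Emit:
step_arm(
  deltas=[
    {"x": 0,"y": 0,"z": 0,"wx": 0,"wy": 0,"wz": 0.5},
    {"x": 0,"y": 0,"z": 0,"wx": 0,"wy": 0,"wz": 0.5},
  ],
)

```text
t: 18.4
eef_pos: [486.5, -206.4, 128.8]
orientation: [0.999, -0.035, 0.0, 0.0]
force: [-0.1, -0.6, -0.9]
finger_gap: 0.152
gripper_force: 62.6
```

```bash
python3 gauge.py
```

```text
t 18.4 yaw -0.071 j6 1.077 Tz [-0.058 -0.066  0.037] F [-0.1 -0.6 -0.9] green (np.float64(-0.465), np.float64(-0.1)) red end -1.06 boundary -0.47500000000001763 slip~ -0.025
```

Emit:
step_arm(
  deltas=[
    {"x": 0,"y": 0,"z": 0,"wx": 0,"wy": 0,"wz": 0.5},
    {"x": 0,"y": 0,"z": 0,"wx": 0,"wy": 0,"wz": 0.5},
  ],
)

```text
t: 18.65
eef_pos: [486.5, -206.4, 128.8]
orientation: [0.996, -0.087, 0.0, 0.0]
force: [0.8, -0.6, -0.8]
finger_gap: 0.15
gripper_force: 62.6
```

```bash
python3 gauge.py
```

```text
t 18.65 yaw -0.175 j6 1.181 Tz [-0.072  0.002  0.058] F [ 0.8 -0.6 -0.8] green (np.float64(-0.465), np.float64(-0.1)) red end -1.055 boundary -0.4725000000000177 slip~ -0.023
```

Emit:
step_arm(
  deltas=[
    {"x": 0,"y": 0,"z": 0,"wx": 0,"wy": 0,"wz": 0.5},
    {"x": 0,"y": 0,"z": 0,"wx": 0,"wy": 0,"wz": 0.5},
  ],
)

```text
t: 18.9
eef_pos: [486.4, -206.4, 128.8]
orientation: [0.99, -0.139, 0.0, 0.0]
force: [-0.2, -0.9, 0.0]
finger_gap: 0.148
gripper_force: 62.6
```

```bash
python3 gauge.py
```

```text
t 18.9 yaw -0.279 j6 1.285 Tz [-0.024 -0.021  0.065] F [-0.2 -0.9  0. ] green (np.float64(-0.46), np.float64(-0.095)) red end -1.06 boundary -0.47000000000001774 slip~ -0.02
```

Emit:
step_arm(
  deltas=[
    {"x": 0,"y": 0,"z": 0,"wx": 0,"wy": 0,"wz": 0.5},
    {"x": 0,"y": 0,"z": 0,"wx": 0,"wy": 0,"wz": 0.5},
  ],
)

```text
t: 19.15
eef_pos: [486.3, -206.4, 128.8]
orientation: [0.982, -0.191, 0.0, 0.0]
force: [-0.3, 0.2, -0.1]
finger_gap: 0.148
gripper_force: 62.7
```

```bash
python3 gauge.py
```

```text
t 19.15 yaw -0.384 j6 1.389 Tz [-0.086  0.019  0.051] F [-0.3  0.2 -0.1] green (np.float64(-0.46), np.float64(-0.095)) red end -1.055 boundary -0.4675000000000178 slip~ -0.018
```

Emit:
step_arm(
  deltas=[
    {"x": 0,"y": 0,"z": 0,"wx": 0,"wy": 0,"wz": 0.5},
    {"x": 0,"y": 0,"z": 0,"wx": 0,"wy": 0,"wz": 0.5},
  ],
)

```text
t: 19.4
eef_pos: [486.3, -206.4, 128.8]
orientation: [0.97, -0.242, 0.0, 0.0]
force: [-0.2, -0.3, 0.1]
finger_gap: 0.147
gripper_force: 62.7
```

```bash
python3 gauge.py
```

```text
t 19.4 yaw -0.488 j6 1.494 Tz [-0.058  0.045  0.018] F [-0.2 -0.3  0.1] green (np.float64(-0.46), np.float64(-0.095)) red end -1.05 boundary -0.4675000000000178 slip~ -0.018
```

Emit:
step_arm(
  deltas=[
    {"x": 0,"y": 0,"z": 0,"wx": 0,"wy": 0,"wz": 0.5},
    {"x": 0,"y": 0,"z": 0,"wx": 0,"wy": 0,"wz": 0.5},
  ],
)

```text
t: 19.65
eef_pos: [486.2, -206.5, 128.9]
orientation: [0.956, -0.292, 0.0, 0.0]
force: [-1.7, -0.5, -0.6]
finger_gap: 0.149
gripper_force: 62.7
```

```bash
python3 gauge.py
```

```text
t 19.65 yaw -0.592 j6 1.598 Tz [-0.216  0.142  0.034] F [-1.7 -0.5 -0.6] green (np.float64(-0.465), np.float64(-0.09)) red end -1.05 boundary -0.47000000000001774 slip~ -0.02
```

Emit:
step_arm(
  deltas=[
    {"x": 0,"y": 0,"z": 0,"wx": 0,"wy": 0,"wz": 0.5},
    {"x": 0,"y": 0,"z": 0,"wx": 0,"wy": 0,"wz": 0.5},
  ],
)

```text
t: 19.9
eef_pos: [486.1, -206.5, 128.8]
orientation: [0.94, -0.341, 0.0, 0.0]
force: [-0.7, -1.2, 1.1]
finger_gap: 0.152
gripper_force: 62.8
```

```bash
python3 gauge.py
```

```text
t 19.9 yaw -0.697 j6 1.703 Tz [-0.269  0.173  0.054] F [-0.7 -1.2  1.1] green (np.float64(-0.455), np.float64(-0.09)) red end -1.05 boundary -0.4625000000000179 slip~ -0.013
```

Emit:
step_arm(
  deltas=[
    {"x": 0,"y": 0,"z": 0,"wx": 0,"wy": 0,"wz": 0.5},
    {"x": 0,"y": 0,"z": 0,"wx": 0,"wy": 0,"wz": 0.5},
  ],
)

```text
t: 20.15
eef_pos: [486.1, -206.6, 128.9]
orientation: [0.921, -0.39, 0.0, 0.001]
force: [-1.1, -1.5, 1.2]
finger_gap: 0.152
gripper_force: 62.8
```

```bash
python3 gauge.py
```

```text
t 20.15 yaw -0.802 j6 1.807 Tz [-0.271  0.22   0.003] F [-1.1 -1.5  1.2] green (np.float64(-0.455), np.float64(-0.09)) red end -1.05 boundary -0.46500000000001784 slip~ -0.015
```

Emit:
step_arm(
  deltas=[
    {"x": 0,"y": 0,"z": 0,"wx": 0,"wy": 0,"wz": 0.5},
    {"x": 0,"y": 0,"z": 0,"wx": 0,"wy": 0,"wz": 0.5},
  ],
)

```text
t: 20.4
eef_pos: [486.0, -206.6, 128.9]
orientation: [0.899, -0.438, 0.0, 0.001]
force: [-1.4, -1.9, 1.0]
finger_gap: 0.149
gripper_force: 62.8
```

```bash
python3 gauge.py
```

```text
t 20.4 yaw -0.906 j6 1.912 Tz [-0.317  0.306  0.05 ] F [-1.4 -1.9  1. ] green (np.float64(-0.455), np.float64(-0.09)) red end -1.05 boundary -0.46500000000001784 slip~ -0.015
```

Emit:
step_arm(
  deltas=[
    {"x": 0,"y": 0,"z": 0,"wx": 0,"wy": 0,"wz": 0.5},
    {"x": 0,"y": 0,"z": 0,"wx": 0,"wy": 0,"wz": 0.5},
  ],
)

```text
t: 20.65
eef_pos: [486.0, -206.6, 128.9]
orientation: [0.875, -0.484, 0.0, 0.001]
force: [-1.6, -1.8, 2.3]
finger_gap: 0.151
gripper_force: 62.9
```

```bash
python3 gauge.py
```

```text
t 20.65 yaw -1.011 j6 2.017 Tz [-0.358  0.433  0.074] F [-1.6 -1.8  2.3] green (np.float64(-0.445), np.float64(-0.08)) red end -1.04 boundary -0.45500000000001806 slip~ -0.005
```

Emit:
step_arm(
  deltas=[
    {"x": 0,"y": 0,"z": 0,"wx": 0,"wy": 0,"wz": 0.5},
    {"x": 0,"y": 0,"z": 0,"wx": 0,"wy": 0,"wz": 0.5},
  ],
)

```text
t: 20.9
eef_pos: [485.8, -206.6, 128.9]
orientation: [0.849, -0.529, -0.0, 0.001]
force: [-2.2, -1.0, 2.6]
finger_gap: 0.15
gripper_force: 63.0
```

```bash
python3 gauge.py
```

```text
t 20.9 yaw -1.114 j6 2.121 Tz [-0.334  0.57   0.35 ] F [-2.2 -1.   2.6] green (np.float64(-0.355), np.float64(-0.07)) red end -0.95 boundary -0.36250000000002003 slip~ 0.087
```

The cap is tight: the torque is 0.35 N m and the wing has twisted about 0.1 rad. I'll turn about 0.16 rad more and stop. After spring-back it should rest near 0.2.

Emit:
step_arm(
  deltas=[
    {"x": 0,"y": 0,"z": 0,"wx": 0,"wy": 0,"wz": 0.5},
    {"x": 0,"y": 0,"z": 0,"wx": 0,"wy": 0,"wz": 0.5},
    {"x": 0,"y": 0,"z": 0,"wx": 0,"wy": 0,"wz": 0.5},
  ],
)

```text
t: 21.25
eef_pos: [485.6, -206.6, 128.9]
orientation: [0.805, -0.594, -0.0, 0.001]
force: [-2.4, -3.2, 3.0]
finger_gap: 0.152
gripper_force: 63.2
```

```bash
python3 gauge.py
```

```text
t 21.25 yaw -1.271 j6 2.278 Tz [-0.458  0.653  0.326] F [-2.4 -3.2  3. ] green (np.float64(-0.185), np.float64(0.195)) red end -0.785 boundary -0.19250000000002365 slip~ 0.257
```

The pointer is mid-green. I'll release and retreat upward.

Emit:
step_arm(
  deltas=[
    {"x": 0,"y": 0,"z": 0,"wx": 0,"wy": 0,"wz": 0},
    {"x": 0,"y": 0,"z": 0,"wx": 0,"wy": 0,"wz": 0},
    {"x": 0,"y": 0,"z": 0,"wx": 0,"wy": 0,"wz": 0},
    {"x": 0,"y": 0,"z": 0,"wx": 0,"wy": 0,"wz": 0},
    {"x": 0,"y": 0,"z": 0,"wx": 0,"wy": 0,"wz": 0},
  ],
  gripper=60,
)

```text
t: 21.8
eef_pos: [486.2, -205.9, 128.4]
orientation: [0.804, -0.595, -0.0, -0.0]
force: [0.4, -0.6, -0.2]
finger_gap: 0.701
gripper_force: 0.0
```

```bash
python3 gauge.py
```

```text
t 21.8 yaw -1.274 j6 2.28 Tz [-0.028  0.051  0.023] F [ 0.4 -0.6 -0.2] green (np.float64(-0.215), np.float64(0.15)) red end -0.785 boundary -0.222500000000023 slip~ 0.227
```

Emit:
step_arm(
  deltas=[
    {"x": 0,"y": 0,"z": -0.3,"wx": 0,"wy": 0,"wz": 0},
    {"x": 0,"y": 0,"z": -0.6,"wx": 0,"wy": 0,"wz": 0},
    {"x": 0,"y": 0,"z": -0.8,"wx": 0,"wy": 0,"wz": 0},
    {"x": 0,"y": 0,"z": -0.8,"wx": 0,"wy": 0,"wz": 0},
    {"x": 0,"y": 0,"z": -0.8,"wx": 0,"wy": 0,"wz": 0},
  ],
)

```text
t: 22.35
eef_pos: [486.2, -206.1, 212.4]
orientation: [0.804, -0.595, 0.0, -0.0]
force: [-0.4, -0.5, 0.1]
finger_gap: 0.702
gripper_force: 0.0
```

Emit:
step_arm(
  deltas=[
    {"x": 0,"y": 0,"z": -0.8,"wx": 0,"wy": 0,"wz": 0},
    {"x": 0,"y": 0,"z": -0.4,"wx": 0,"wy": 0,"wz": 0},
    {"x": 0,"y": 0,"z": 0,"wx": 0,"wy": 0,"wz": 0},
    {"x": 0,"y": 0,"z": 0,"wx": 0,"wy": 0,"wz": 0},
    {"x": 0,"y": 0,"z": 0,"wx": 0,"wy": 0,"wz": 0},
  ],
)

```text
t: 22.85
eef_pos: [485.4, -205.6, 239.6]
orientation: [0.804, -0.595, -0.001, 0.0]
force: [0.1, -0.6, -0.7]
finger_gap: 0.702
gripper_force: 0.0
```

```bash
python3 gauge.py; python3 - <<'E'
from h import *
# white line / red wing direction check on the wing's top (z=165)
c=arm.calibration('wrist');im=arm.snapshot('wrist').astype(int);g=np.mgrid[-32:32:.5,-32:32:.5].reshape(2,-1).T
for z in(165,):
    P=np.c_[g+[485.3,-206.3],np.full(len(g),float(z))];q=proj(c,P).round().astype(int);v=im[q[:,1].clip(0,419),q[:,0].clip(0,559)]
    m=(v[:,0]>80)&(v[:,0]>2*v[:,1])&(v[:,0]>2*v[:,2]);m&=np.hypot(*g.T)<26
    w=g[m];cc=w.mean(0);_,_,V=np.linalg.svd(w-cc,full_matrices=False);print('wing top centre',cc+[485.3,-206.3],'axis yaw',np.arctan2(V[0,1],V[0,0]))
E
```

```text
t 22.85 yaw -1.275 j6 2.281 Tz [-0.    -0.002  0.018] F [ 0.1 -0.6 -0.7] green (np.float64(-0.175), np.float64(0.185)) red end -0.745 boundary -0.18750000000002376 slip~ 0.262
wing top centre [ 484.72446211 -205.10028064] axis yaw 1.9264367794807402
```

The wing sprang back about 0.06 rad, leaving a final slip of about 0.2 rad, which is in the green. The vessel is centred and the gripper is clear.

```bash
python3 -c "
from workcell import arm
print(arm.finish_job())"
```

```text
the job is handed in; nothing more can be done
None
```

I seated the vessel in the block's pocket and turned its wing until the clutch slipped. The pointer reads about 0.2 rad into the green band. I let go, backed the gripper clear and handed the job in; no verdict came back.

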